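# Load a hardness reference block under the spring clip

### The job

Load the steel reference block into the clip stage: with one fingertip press the blue thumb bar down and hold it down so that the jaw lifts, and meanwhile with the other fingertip push the flat block along its track, under the jaw, fully home against the end stop. Then let go of the bar so that the jaw comes down on the block, and move clear. Only press and push: do not lift the block, and leave the other things on the table undisturbed.

Things in the scene. Friction and masses are not known exactly. Their poses are not given: they have to be found in the camera images.
- stage: Clip stage: dark steel plate 169 x 116 x 10 mm fixed on the table; place and yaw vary, always level. Origin on its underside, below the block's home centre. Its x axis is the push direction, y points to the thumb bar, z up; 'stage mm' below means this frame. Plate spans x -124 to 45, y -30 to 86, top z = 10. The block slides on the plate's top along y = 0 (grey track).
- seat (a point): Point on the plate's top at stage mm (0, 0, 10): the block's origin lies here when fully home. Bright aluminium side rails, 38 mm apart inside, 5 mm thick, tops at z = 18, run from x = -25 to 30; the end stop's face is at x = 30, its top at z = 18.
- pivot (a point): Middle of the clip's pivot, at stage mm (-50, 30, 19): a rod 8 mm thick along the stage's x from x = -122 to 22, in two lugs at its ends (12 mm wide, tops at z = 24.5). Rod and lugs stand between the two fingertips as they work.
- block: Flat steel hardness reference block, 35 x 60 x 10 mm, 0.1 to 0.2 kg, loose. Origin: centre of its underside; its own y axis (60 mm long) lies along the stage's x. It starts flat on the plate 38 to 48 mm short of home along x, its front end already between the rails. Its top is at stage z = 20 mm.
- clip (a joint): Angle of the spring clip (rad): 0 at rest, 0.34 with the bar fully pressed (hard limit). The jaw clears the block above about 0.21; held open means 0.24 or more. With the jaw resting on the block it reads about 0.20. At 0 the jaw blocks the way and pushing the block does not lift it. Mid bar it takes about 3 N to start, 6 N fully pressed; it springs back by itself.
- thumb_bar (a point): Middle of the top of the blue thumb bar, 90 mm long (stage x -117 to -27), y = 31 to 81; may be pressed anywhere along x. Fully pressed it is level, top at z = 13.5 (6.5 mm below the block's top), this point at (-72, 62, 13.5); at rest it slopes up outward and this point is at z = 24. Tips 50 to 75 mm apart in y, on the bar and behind the block, can move along x together.
- jaw (a point): Underside of the black rubber nose of the jaw (16 mm along the stage's x from -4 to +12, 6 mm wide, near y = 0). At rest it stands 4 mm above the plate, fully pressed about 14 mm.
- black_specimen: Bystander; leave it alone. Black round mounted specimen, 30 mm diameter, 18 mm high, loose; origin under its centre.
- green_specimen: Bystander; leave it alone. Green round mounted specimen, 30 mm diameter, 18 mm high, loose; origin under its centre.
- white_specimen: Bystander; leave it alone. Cream round mounted specimen, 30 mm diameter, 18 mm high, loose; origin under its centre.
- petri_dish: Bystander; leave it alone. Clear dish, 61 mm diameter, 13 mm high, loose; origin under its centre.
- round_block: Bystander; leave it alone. Round steel reference block, 52 mm diameter, 12 mm high, loose, not the one to load; origin under its centre.
Things that resemble listed ones, but are neither listed nor needed, are in the scene too. There is more than one size of the stage; the job needs the larger.

How it is judged:
By the outcome, as a careful person would: the job done as asked, in the order asked, and still so for the second after the job is handed in, with the robot touching nothing.
It also fails if it takes over 51 s, if anything falls off the work surface, if the arm or the gripper's body presses on something with over 40 N, if the wrist force passes 120 N, or if a joint passes its speed limit or range.

### The arm

A 6-joint arm with a two-finger parallel gripper is mounted at the origin on a cart in front of the work surface, level with it; the furniture and walls round the work are solid. World frame = base frame: x ahead of the robot, y to its left, z up, the work surface at z = 0. Lengths are in mm, angles in degrees, forces in N, time in s.
With the tool pointing down it reaches from about 425 to 950 mm from the base axis. Payload 3.5 kg.
Tool frame: the origin (TCP) lies midway between the tips of the shut fingers; the grasp point (between the pads) lies 19 mm behind it; x points along the fingers, y is the direction in which the jaws open and shut, and the axes are right-handed (so a half turn about x gives the same grasp; the last joint's range is limited). The gripper opens to 85 mm and grips with 20 to 120 N. Pads are 22 mm wide; open, the fingers measure 114 mm over their backs; the gripper's body (76 mm by 85 mm) begins 54 mm behind the grasp point. The pads swing forward as they close: fully open they stand 13 mm farther back than shut.
Start: joints at [-8.594, 16.404, 90.338, -0, 73.258, -8.594], TCP at [674.986, 0.032, 231.325] pointing down, gripper open.
Joint ranges: [-158.93, 158.93], [-51.34, 127.21], [12.03, 142.37], [-87.48, 267.48], [13.55, 161.25], [-162.69, 162.69]. Speed limits (degrees/s): [159.86, 159.86, 180, 180, 180, 180].

### API

Orientations are given as [roll, pitch, yaw] about the fixed x, y, z axes, in that order (R = Rz(yaw) Ry(pitch) Rx(roll)).
In Python, from cell import env gives the robot as it stands.
- The arm moves only by the tool move_arm, never from a script. Its argument "steps" is a list of rows, each a list of 6 numbers: the shift along the world's x, y, z in units of 30 mm (1.0 is 30 mm), then the turn, a rotation vector about the world's x, y, z in units of 5 degrees (1.0 is 5 degrees). A call has 1 to 8 rows; each row is the pose to reach, as a shift and turn from the pose commanded when the call began; what a row does not reach only later rows make up. A row lasts 1/12 s, in which the tool goes at most 41.7 mm and 7.16 degrees, less where a joint would pass 70% of its speed; a pose out of reach is approached as far as the arm can. A call with a gripper value outside its range is refused whole. "fingers" is the finger opening in mm, from 0 to 85.4, set as the call begins (left out, the last holds). The fingers move at their own pace and stop on an object; "grip_force" is the grip in N (left out, the last holds). Time passes only in rows, so rows that repeat a pose let the fingers close. It gives the time, the measured TCP pose, the force and the opening at its end, in the units of the state.
- env.get_state(): the state, without advancing time (a new reading comes with each control period).
- env.snapshot(name): name is "scene" or "side" or "wrist"; returns the picture (480x640x3 uint8, red, green, blue); there is no depth.
- env.calibration(name): a dict with "intrinsics" (3x3 intrinsics, pixels), "k1" (the pictures are not rectified: a ray, as slopes to the right and down, at radius r is drawn at 1 + k1 r^2 times it, then the intrinsics apply), "xyz" and "attitude" of the camera in the world; the wrist camera has in their place "hand_eye" (4x4, takes a point from camera to tool coordinates, whose origin is the TCP and whose axes are the tool frame's). Camera axes: x right, y up, looking along -z (the intrinsics and any distortion apply to the point x, -y, -z); pixel columns grow to the right and rows downward; lengths in mm; the calibration is good to about 2 mm. A picture is of the moment at which its call begins: read the wrist's pose just before it. calibration takes no time and is no camera call.
- env.job_done(): hands the job in, once; it reports no verdict.
The state is a dict: "clock": time; "joint_positions": joint angles; "joint_velocities": joint speeds; "joint_efforts": joint torques, N m; "tool_pos": TCP position; "orientation": TCP orientation; "ft_force": force on the tool from outside, world axes, zero at the start; "ft_torque": the same for the moment, N m; "opening": finger opening in mm.
Only numpy, scipy, OpenCV 4.12 (cv2) and the standard library are available. Lean on these libraries where they do the work, as an engineer would, in place of code of your own. Each camera call takes 0.05 s, during which the arm holds its last target. There are 200 camera calls.

## Working session

There is one attempt and no reset: what is moved stays moved. The work goes in short steps, Python scripts to look and compute and a tool call to move; the robot and the scene stay as the last step left them, time stands still between calls to the robot, and variables do not carry over. Pictures are saved under pics/ and viewed, about 8 in all and at most 12, crops included, and the job is handed in when it is done.

Besides the shell and the picture viewer there is one more tool, called after "Emit:" in YAML: its name, and indented under it one key for each argument. move_arm: Moves the arm, as the interface text tells. Its arguments: {"type":"object","properties":{"steps":{"type":"array","items":{"type":"array","items":{"type":"number"}}},"fingers":{"type":"number"},"grip_force":{"type":"number"}},"required":["steps"]}

```bash
mkdir -p pics; ls; cat > h.py <<'E'
import numpy as np, cv2
from scipy.spatial.transform import Rotation as R
from cell import env
def cam(name):
    c=env.calibration(name); return c
E
python3 - <<'E'
from h import *
for n in ("scene","side","wrist"):
    print(n,env.calibration(n))
    cv2.imwrite(f"pics/{n}0.png",env.snapshot(n)[:,:,::-1])
print(env.get_state())
E
```

```text
pics
scene {'intrinsics': array([[513.18876443,   0.        , 330.57189764],
       [  0.        , 513.18876443, 243.15268567],
       [  0.        ,   0.        ,   1.        ]]), 'k1': -0.12841656022059478, 'xyz': array([ -36.00500912, -308.75871508,  722.70141414]), 'attitude': array([ 44.2907604 ,  -0.58851078, -61.64663803])}
side {'intrinsics': array([[476.81540798,   0.        , 319.9730724 ],
       [  0.        , 476.81540798, 234.56735364],
       [  0.        ,   0.        ,   1.        ]]), 'k1': -0.12497481578540941, 'xyz': array([ 180.264582  , -723.54429541,  696.2738108 ]), 'attitude': array([ 51.56418228,  -0.48568449, -26.16656613])}
wrist {'intrinsics': array([[421.13022082,   0.        , 318.12145688],
       [  0.        , 421.13022082, 241.15437999],
       [  0.        ,   0.        ,   1.        ]]), 'k1': -0.04641426566938588, 'hand_eye': array([[-1.12381465e-03,  3.01806195e-01, -9.53368637e-01,
        -1.42142997e+02],
       [ 9.99999314e-01,  6.55052611e-04, -9.71413272e-04,
        -1.21143352e+00],
       [ 3.31328071e-04, -9.53369074e-01, -3.01806724e-01,
        -7.75970071e+01],
       [ 0.00000000e+00,  0.00000000e+00,  0.00000000e+00,
         1.00000000e+00]])}
{'clock': 0.15, 'joint_positions': array([-8.59338669e+00,  1.64446480e+01,  9.04042361e+01,  3.30122199e-03,
        7.32594014e+01, -8.59550084e+00]), 'joint_velocities': array([ 0.01762875, -0.05694921, -0.26379534,  0.09140778,  0.10138732,
        0.02758562]), 'joint_efforts': array([ 7.91554030e-04, -4.06602967e+01, -2.93140125e+01, -8.94972595e-05,
        3.96185191e-03, -2.97825103e-06]), 'tool_pos': array([6.74482288e+02, 1.33287775e-01, 2.30224999e+02]), 'orientation': array([-100.26677891,   89.89166835,  169.73438137]), 'ft_force': array([-0.12216823, -0.08751762,  0.28961724]), 'ft_torque': array([0.04176621, 0.00778718, 0.01667736]), 'opening': 85.40896047745416}
```

View pics/scene0.png

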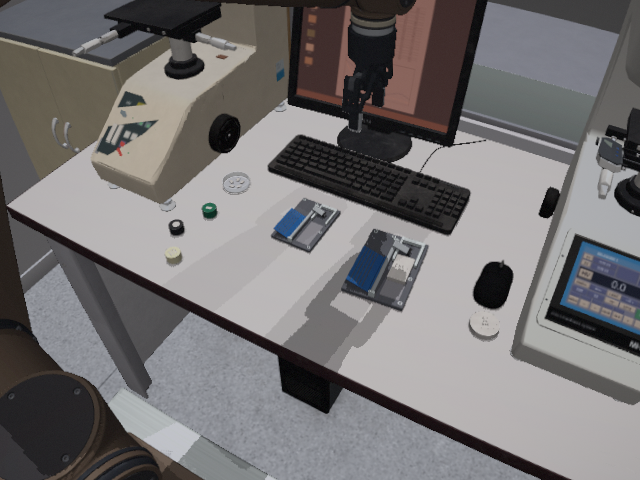

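View pics/side0.png

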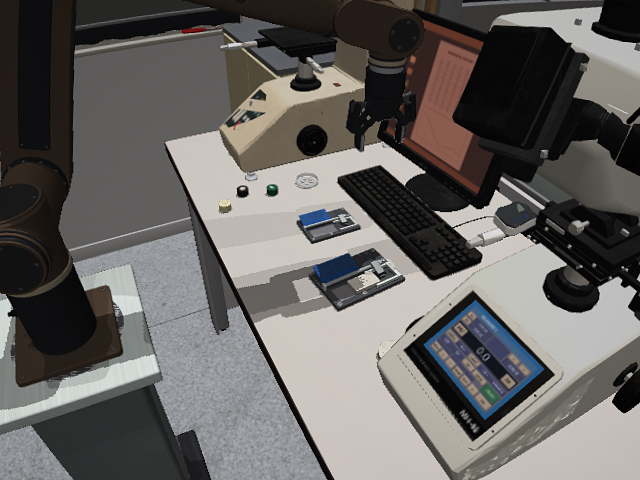

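View pics/wrist0.png

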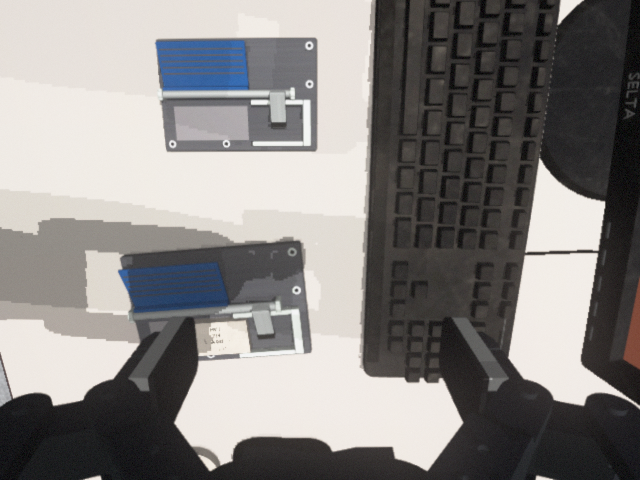

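Wrist view: the larger stage carries the block and sits lower in the picture. Its plate corners are near (122,256), (300,241) and (311,353), with the bar on the left and the jaw at (262,318). The smaller decoy is above it. Next I'll locate the stage from all three views.

```bash
cat > h.py <<'E'
import numpy as np, cv2
from scipy.spatial.transform import Rotation as R
from cell import env
def pose(name, st=None):
    c=env.calibration(name)
    if name!="wrist": return c, R.from_euler("xyz",c["attitude"],degrees=True).as_matrix(), c["xyz"]
    st=st or env.get_state()
    Rt=R.from_euler("xyz",st["orientation"],degrees=True).as_matrix(); H=c["hand_eye"]
    return c, Rt@H[:3,:3], Rt@H[:3,3]+st["tool_pos"]
def cast(name,px,z,st=None):
    "pixels -> world points on plane(s) z"
    c,Rc,t=pose(name,st)
    p=cv2.undistortPoints(np.float64(px).reshape(-1,1,2),c["intrinsics"],np.array([c["k1"],0,0,0]))[:,0]
    d=np.c_[p[:,0],-p[:,1],-np.ones(len(p))]@Rc.T
    return t+d*((np.asarray(z)-t[2])/d[:,2])[:,None]
E
python3 - <<'E'
from h import *
np.set_printoptions(precision=1,suppress=True)
st=env.get_state()
print(R.from_euler("xyz",st["orientation"],degrees=True).as_matrix())
a=cast("wrist",[(122,256),(300,241),(311,353)],[10]*3,st);print(a, np.diff(a,axis=0),np.linalg.norm(np.diff(a,axis=0),axis=1))
for n,c in(("scene",(340,230,110,90)),("side",(300,240,110,80))):
    im=cv2.imread(f"pics/{n}0.png");x,y,w,h=c
    cv2.imwrite(f"pics/{n}0c.png",cv2.resize(im[y:y+h,x:x+w],None,fx=4,fy=4,interpolation=cv2.INTER_CUBIC))
a=cv2.imread("pics/scene0c.png");b=cv2.imread("pics/side0c.png")
E
```

```text
[[-0.  1.  0.]
 [ 0.  0. -1.]
 [-1. -0. -0.]]
[[ 492.3  -51.3   10. ]
 [ 656.9  -36.8   10. ]
 [ 666.2 -152.9   10. ]] [[ 164.6   14.5    0. ]
 [   9.3 -116.1    0. ]] [165.2 116.5]
```

Emit:
move_arm:
  steps:
    - [-0.2, -0.4, -0.25, 0, 0, 1.375]
    - [-0.4, -0.8, -0.5, 0, 0, 2.75]
    - [-0.6, -1.2, -0.75, 0, 0, 4.125]
    - [-0.8, -1.6, -1, 0, 0, 5.5]
    - [-1, -2, -1.25, 0, 0, 6.875]
    - [-1.2, -2.4, -1.5, 0, 0, 8.25]
    - [-1.4, -2.8, -1.75, 0, 0, 9.625]
    - [-1.6, -3.2, -2, 0, 0, 11]
  fingers: 50

```text
clock: 0.82
tool_pos: [626.4, -96.4, 170.5]
orientation: [-162.6, 90.0, 162.8]
ft_force: [0.9, 0.4, 0.7]
opening: 49.7
```

Emit:
move_arm:
  steps:
    - [0, 0, 0, 0, 0, 1.3]
    - [0, 0, 0, 0, 0, 2.6]
    - [0, 0, 0, 0, 0, 4]
    - [0, 0, 0, 0, 0, 5.3]
    - [0, 0, 0, 0, 0, 6.6]
    - [0, 0, 0, 0, 0, 7.94]
    - [0, 0, 0, 0, 0, 7.94]
    - [0, 0, 0, 0, 0, 7.94]

```text
clock: 1.48
tool_pos: [626.8, -95.9, 171.0]
orientation: [159.9, 90.0, 164.4]
ft_force: [0.2, -0.7, -0.2]
opening: 50.2
```

```bash
python3 - <<'E'
from h import *
np.set_printoptions(precision=3,suppress=True)
import pickle
st=env.get_state(); im=env.snapshot("wrist"); pickle.dump(st,open("st1.pkl","wb"))
cv2.imwrite("pics/w1.png",im[:,:,::-1])
print(st["clock"],st["tool_pos"],st["opening"],st["ft_force"]); print(R.from_euler("xyz",st["orientation"],degrees=True).as_matrix())
E
```

```text
1.4833 [626.799 -95.923 170.995] 50.190528619088546 [ 0.17  -0.682 -0.231]
[[-0.001 -0.079  0.997]
 [ 0.     0.997  0.079]
 [-1.     0.    -0.001]]
```

View pics/w1.png

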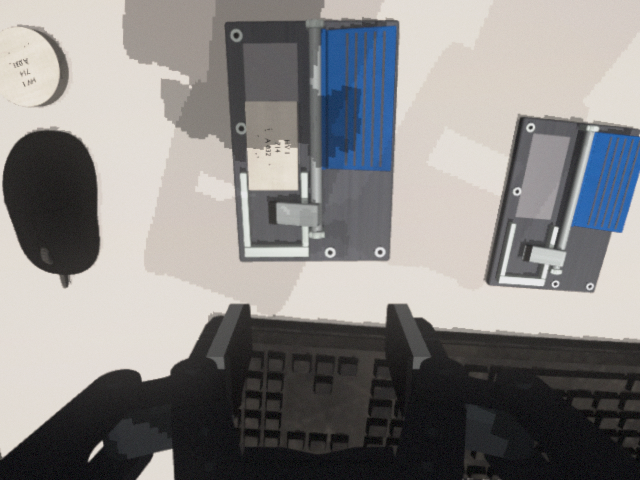

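Wrist view: plate corners (225,23), (240,261) and (388,260). Block top rear corners are at about (246,101) and (297,101), its front at y≈190, and the tips at (235,310) and (400,310).

```bash
python3 - <<'E'
from h import *
np.set_printoptions(precision=1,suppress=True)
import pickle; st=pickle.load(open("st1.pkl","rb"))
im=cv2.imread("pics/w1.png")
cv2.imwrite("pics/w1c.png",cv2.resize(im[10:270,215:405],None,fx=3,fy=2.3,interpolation=cv2.INTER_CUBIC)) 
P=cast("wrist",[(225,23),(240,261),(388,260)],[10]*3,st); S=np.array([[-124,-30],[45,-30],[45,86]])
print(P,np.linalg.norm(np.diff(P,axis=0),axis=1))
v=P[2]-P[1];print("yaw y-edge",np.degrees(np.arctan2(-v[0],v[1])));v=P[1]-P[0];print("yaw x-edge",np.degrees(np.arctan2(v[1],v[0])))
ra,_=R.align_vectors(np.c_[P[:,:2]-P[:,:2].mean(0),np.zeros(3)],np.c_[S-S.mean(0),np.zeros(3)])
M=ra.as_matrix()[:2,:2];o=P[:,:2].mean(0)-M@S.mean(0);print("yaw",np.degrees(np.arctan2(M[1,0],M[0,0])),"o",o,"res",P[:,:2]-(S@M.T+o))
def tos(px,z): return (cast("wrist",px,[z]*len(px),st)[:,:2]-o)@M
print("block top",tos([(246,101),(297,101),(249,190),(299,190)],20))
print("rails/stop",tos([(241,175),(247,248),(308,248),(308,173)],18))
print("rod ends",tos([(314,20),(319,236)],23))
print("tool centre",(st["tool_pos"][:2]-o)@M)
E
```

```text
[[ 499.4 -166.9   10. ]
 [ 665.2 -152.6   10. ]
 [ 655.4  -39.4   10. ]] [166.4 113.6]
yaw y-edge 4.929331108210836
yaw x-edge 4.927554006146341
yaw 4.854982284299758 o [ 618.7 -127.3] res [[ 1.7  0.8]
 [-0.9  0.8]
 [-0.8 -1.6]]
block top [[-72.6 -16.4]
 [-72.3  17.6]
 [-12.7 -17.5]
 [-12.5  17.8]]
rails/stop [[-23.  -22.9]
 [ 31.  -21.7]
 [ 31.3  23.5]
 [-24.1  24.2]]
rod ends [[-121.    29.3]
 [  20.6   31.6]]
tool centre [10.7 30.6]
```

View pics/w1c.png

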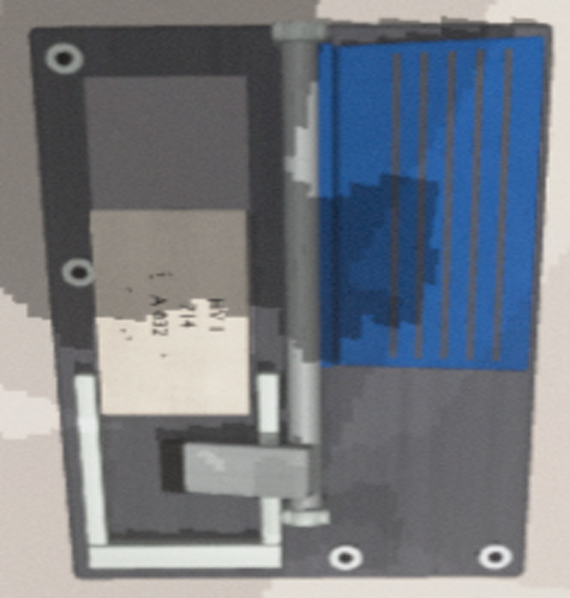

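Emit:
move_arm:
  steps:
    - [-1.1, -0.08, -0.3, 0, 0, 0.06]
    - [-2.2, -0.16, -0.6, 0, 0, 0.06]
    - [-3.357, -0.237, -1.2, 0, 0, 0.06]
    - [-3.357, -0.237, -2.4, 0, 0, 0.06]
    - [-3.357, -0.237, -3.6, 0, 0, 0.06]
    - [-3.357, -0.237, -4.5, 0, 0, 0.06]
    - [-3.357, -0.237, -4.5, 0, 0, 0.06]
    - [-3.357, -0.237, -4.5, 0, 0, 0.06]

```text
clock: 2.2
tool_pos: [525.1, -102.6, 35.1]
orientation: [152.9, 89.8, 157.8]
ft_force: [-0.2, -0.3, 0.6]
opening: 49.9
```

```bash
cat >> h.py <<'E'
O=np.array([618.7,-127.3]);A=np.radians(4.87);M=np.array([[np.cos(A),-np.sin(A)],[np.sin(A),np.cos(A)]])
E
python3 - <<'E'
from h import *
st=env.get_state();print(st["clock"],st["tool_pos"],(st["tool_pos"][:2]-O)@M,st["ft_force"])
a=env.snapshot("side");b=env.snapshot("wrist");c=env.snapshot("scene")
k=np.vstack([cv2.resize(a[220:320,290:420],(400,300)),cv2.resize(c[210:310,330:460],(400,300))])
cv2.imwrite("pics/m2.png",np.hstack([k[:, :],cv2.resize(b,(400,300))[[0]*0+list(range(300))+[0]*300]])[:,:,::-1])
E
```

```text
2.2 [ 525.11547198 -102.60685228   35.14676516] [-91.15034664  32.54888227] [-0.20926461 -0.29981009  0.64663167]
```

View pics/m2.png

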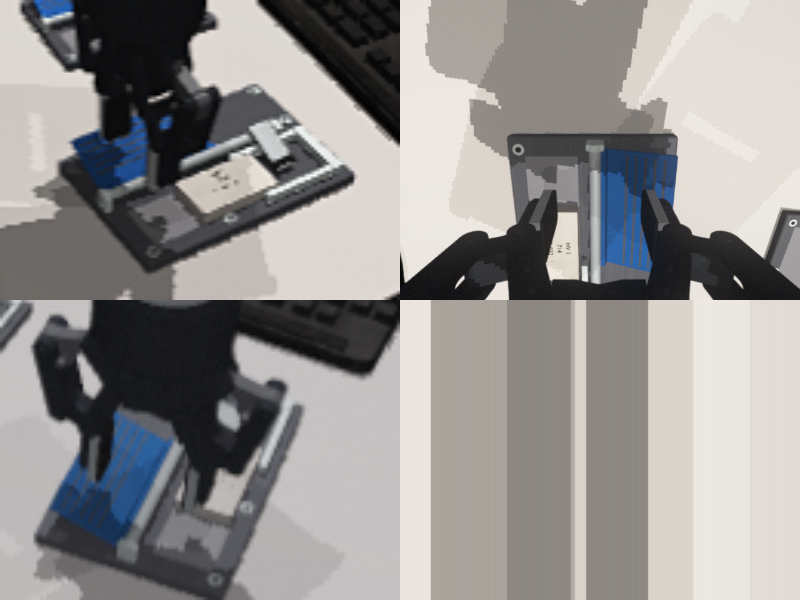

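Emit:
move_arm:
  steps:
    - [0, 0, -0.1, 0, 0, 0]
    - [0, 0, -0.2, 0, 0, 0]
    - [0, 0, -0.3, 0, 0, 0]
    - [0, 0, -0.3, 0, 0, 0]

```text
clock: 2.68
tool_pos: [526.1, -103.0, 27.1]
orientation: [150.4, 90.0, 155.4]
ft_force: [0.6, -1.1, -0.4]
opening: 49.9
```

Emit:
move_arm:
  steps:
    - [0, 0, -0.07, 0, 0, 0]
    - [0, 0, -0.13, 0, 0, 0]
    - [0, 0, -0.13, 0, 0, 0]
    - [0, 0, -0.13, 0, 0, 0]

```text
clock: 3.02
tool_pos: [526.1, -103.0, 23.2]
orientation: [153.5, 90.0, 158.5]
ft_force: [0.2, 0.1, -0.4]
opening: 50.0
```

Emit:
move_arm:
  steps:
    - [0, 0, -0.05, 0, 0, 0]
    - [0, 0, -0.1, 0, 0, 0]
    - [0, 0, -0.1, 0, 0, 0]
    - [0, 0, -0.1, 0, 0, 0]

```text
clock: 3.35
tool_pos: [526.5, -103.0, 20.7]
orientation: [23.8, 90.0, 28.8]
ft_force: [-0.2, 1.2, 3.0]
opening: 50.1
```

Emit:
move_arm:
  steps:
    - [0, 0, -0.08, 0, 0, 0]
    - [0, 0, -0.16, 0, 0, 0]
    - [0, 0, -0.23, 0, 0, 0]
    - [0, 0, -0.23, 0, 0, 0]
    - [0, 0, -0.23, 0, 0, 0]

```text
clock: 3.77
tool_pos: [526.6, -103.0, 13.6]
orientation: [11.8, 90.0, 16.8]
ft_force: [-0.0, 1.2, 4.0]
opening: 50.0
```

Emit:
move_arm:
  steps:
    - [0, 0, -0.04, 0, 0, 0]
    - [0, 0, -0.08, 0, 0, 0]
    - [0, 0, -0.08, 0, 0, 0]
    - [0, 0, -0.08, 0, 0, 0]

```text
clock: 4.1
tool_pos: [526.7, -103.2, 11.3]
orientation: [-14.6, 90.0, -9.6]
ft_force: [0.3, 1.7, 5.0]
opening: 49.6
```

```bash
python3 - <<'E'
from h import *
st=env.get_state();print(st["clock"],st["tool_pos"],(st["tool_pos"][:2]-O)@M,st["ft_force"],st["ft_torque"])
a=env.snapshot("side");c=env.snapshot("scene")
cv2.imwrite("pics/m3.png",np.hstack([cv2.resize(a[230:310,300:410],(400,300),interpolation=2),cv2.resize(c[225:305,340:450],(400,300),interpolation=2)])[:,:,::-1])
E
```

```text
4.1 [ 526.65046986 -103.17014437   11.32438785] [-89.66871109  31.85730974] [0.30073155 1.66787771 5.04446889] [ 0.52727921 -0.20925704 -0.00526004]
```

View pics/m3.png

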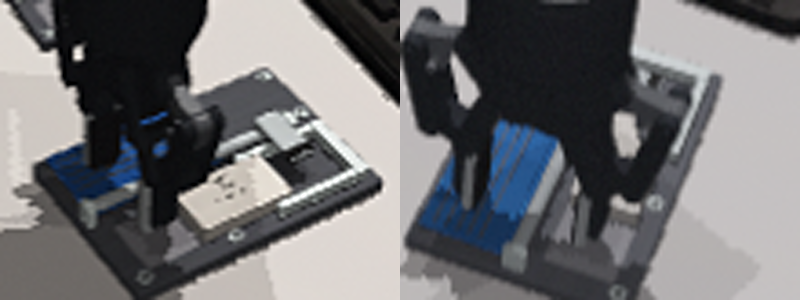

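Emit:
move_arm:
  steps:
    - [0, 0, -0.03, 0, 0, 0]
    - [0, 0, -0.05, 0, 0, 0]
    - [0, 0, -0.05, 0, 0, 0]
    - [0, 0, -0.05, 0, 0, 0]

```text
clock: 4.53
tool_pos: [526.7, -103.3, 10.3]
orientation: [-31.6, 90.0, -26.6]
ft_force: [0.9, 2.7, 7.9]
opening: 50.2
```

Emit:
move_arm:
  steps:
    - [0.133, 0.0113, 0.015, 0, 0, 0]
    - [0.266, 0.0226, 0.015, 0, 0, 0]
    - [0.399, 0.034, 0.015, 0, 0, 0]
    - [0.531, 0.0453, 0.015, 0, 0, 0]
    - [0.664, 0.0566, 0.015, 0, 0, 0]
    - [0.797, 0.068, 0.015, 0, 0, 0]
    - [0.93, 0.079, 0.015, 0, 0, 0]
    - [1.063, 0.0906, 0.015, 0, 0, 0]

```text
clock: 5.2
tool_pos: [553.7, -100.6, 10.0]
orientation: [172.5, 89.2, 177.7]
ft_force: [-12.5, -2.0, 16.4]
opening: 50.1
```

```bash
python3 - <<'E'
from h import *
st=env.get_state();print(st["clock"],st["tool_pos"],(st["tool_pos"][:2]-O)@M,st["ft_force"],st["ft_torque"])
a=env.snapshot("side");c=env.snapshot("scene")
cv2.imwrite("pics/m4.png",np.hstack([cv2.resize(a[230:310,300:410],(400,300),interpolation=2),cv2.resize(c[225:305,340:450],(400,300),interpolation=2)])[:,:,::-1])
E
```

```text
5.2 [ 553.69691416 -100.5912835    10.04892675] [-62.50097461  32.13074661] [-12.51185309  -2.0118652   16.39610803] [0.23708369 2.18735853 0.24681023]
```

View pics/m4.png

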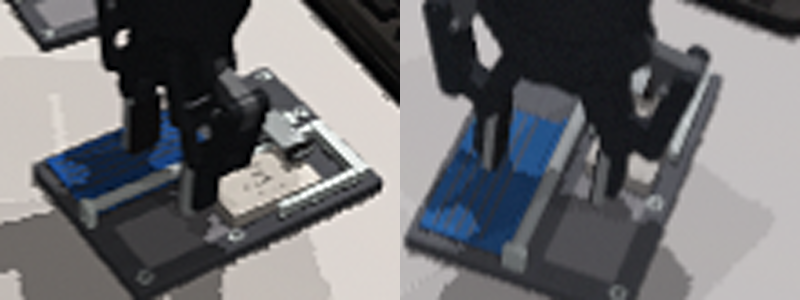

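Emit:
move_arm:
  steps:
    - [0, 0, 0.02, 0, 0, 0]
    - [0, 0, 0.03, 0, 0, 0]
    - [0, 0, 0.03, 0, 0, 0]

```text
clock: 5.55
tool_pos: [554.9, -100.6, 10.3]
orientation: [174.5, 89.5, 179.7]
ft_force: [-7.0, -0.5, 9.0]
opening: 50.2
```

Emit:
move_arm:
  steps:
    - [0.066, 0.0057, 0, 0, 0, 0]
    - [0.133, 0.0113, 0, 0, 0, 0]
    - [0.2, 0.017, 0, 0, 0, 0]
    - [0.266, 0.0226, 0, 0, 0, 0]
    - [0.332, 0.0283, 0, 0, 0, 0]
    - [0.399, 0.034, 0, 0, 0, 0]
    - [0.465, 0.0396, 0, 0, 0, 0]
    - [0.531, 0.0453, 0, 0, 0, 0]

```text
clock: 6.22
tool_pos: [570.4, -99.2, 10.3]
orientation: [173.6, 89.4, 178.7]
ft_force: [-9.0, -1.0, 10.7]
opening: 49.6
```

Emit:
move_arm:
  steps:
    - [0.05, 0.0042, 0, 0, 0, 0]
    - [0.1, 0.0085, 0, 0, 0, 0]
    - [0.1, 0.0085, 0, 0, 0, 0]
    - [0.1, 0.0085, 0, 0, 0, 0]

```text
clock: 6.55
tool_pos: [573.7, -99.0, 10.3]
orientation: [174.0, 89.5, 179.2]
ft_force: [-7.8, -1.2, 9.5]
opening: 50.0
```

Emit:
move_arm:
  steps:
    - [0.033, 0.0028, 0, 0, 0, 0]
    - [0.066, 0.0057, 0, 0, 0, 0]
    - [0.066, 0.0057, 0, 0, 0, 0]

```text
clock: 6.8
tool_pos: [575.5, -98.8, 10.3]
orientation: [173.9, 89.4, 179.1]
ft_force: [-7.7, -1.3, 10.2]
opening: 49.9
```

Emit:
move_arm:
  steps:
    - [0.033, 0.0028, 0, 0, 0, 0]
    - [0.066, 0.0057, 0, 0, 0, 0]
    - [0.066, 0.0057, 0, 0, 0, 0]

```text
clock: 7.05
tool_pos: [575.9, -98.8, 10.3]
orientation: [173.4, 89.2, 178.5]
ft_force: [-12.4, -0.9, 13.6]
opening: 50.0
```

Emit:
move_arm:
  steps:
    - [0.033, 0.0028, 0, 0, 0, 0]
    - [0.1, 0.0085, 0, 0, 0, 0]
    - [0.1, 0.0085, 0, 0, 0, 0]
    - [0.1, 0.0085, 0, 0, 0, 0]

```text
clock: 7.38
tool_pos: [576.1, -98.7, 10.2]
orientation: [172.5, 88.7, 177.7]
ft_force: [-20.5, -2.3, 19.5]
opening: 50.0
```

```bash
python3 - <<'E'
from h import *
st=env.get_state();print(st["clock"],st["tool_pos"],(st["tool_pos"][:2]-O)@M,st["ft_force"],st["ft_torque"])
a=env.snapshot("side");c=env.snapshot("scene")
cv2.imwrite("pics/m5.png",np.hstack([cv2.resize(a[230:310,300:410],(400,300),interpolation=2),cv2.resize(c[225:305,340:450],(400,300),interpolation=2)])[:,:,::-1])
E
```

```text
7.3833 [576.14967561 -98.67675069  10.18667789] [-39.96673555  32.13223547] [-20.47952504  -2.27156676  19.45328486] [-0.34322642  3.45923186 -0.0527963 ]
```

View pics/m5.png

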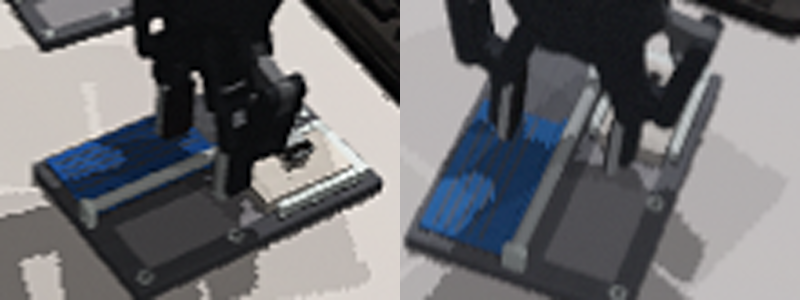

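Contact is firm: x stopped at stage -40 while the force rose to 20 N, so the block is home. I'll back off along x with the bar still held, then rise slowly.

Emit:
move_arm:
  steps:
    - [-0.1, -0.0085, 0, 0, 0, 0]
    - [-0.2, -0.017, 0, 0, 0, 0]
    - [-0.3, -0.0255, 0, 0, 0, 0]
    - [-0.4, -0.034, 0, 0, 0, 0]
    - [-0.4, -0.034, 0, 0, 0, 0]
    - [-0.4, -0.034, 0, 0, 0, 0]

```text
clock: 7.98
tool_pos: [573.3, -99.8, 11.9]
orientation: [-26.6, 89.8, -21.6]
ft_force: [2.6, 1.2, 4.9]
opening: 49.7
```

Emit:
move_arm:
  steps:
    - [0, 0, 0.08, 0, 0, 0]
    - [0, 0, 0.16, 0, 0, 0]
    - [0, 0, 0.25, 0, 0, 0]
    - [0, 0, 0.35, 0, 0, 0]
    - [0, 0, 0.5, 0, 0, 0]
    - [0, 0, 0.8, 0, 0, 0]
    - [0, 0, 1.3, 0, 0, 0]
    - [0, 0, 2, 0, 0, 0]

```text
clock: 8.65
tool_pos: [570.3, -98.7, 70.0]
orientation: [159.1, 89.7, 164.1]
ft_force: [-0.4, -0.1, 0.6]
opening: 49.9
```

Emit:
move_arm:
  steps:
    - [0.4, 0, 0.8, 0, 0, 0]
    - [0.8, 0, 1.6, 0, 0, 0]
    - [1.2, 0, 2.4, 0, 0, 0]
    - [1.6, 0, 3.2, 0, 0, 0]
    - [1.6, 0, 3.2, 0, 0, 0]
    - [1.6, 0, 3.2, 0, 0, 0]
    - [1.6, 0, 3.2, 0, 0, 0]

```text
clock: 9.23
tool_pos: [619.0, -98.9, 166.0]
orientation: [162.5, 89.9, 167.5]
ft_force: [-0.1, 0.6, 0.2]
opening: 49.9
```

```bash
python3 - <<'E'
from h import *
import pickle
st=env.get_state();im=env.snapshot("wrist");pickle.dump(st,open("st6.pkl","wb"));cv2.imwrite("pics/w6.png",im[:,:,::-1])
print(st["clock"],st["tool_pos"],st["ft_force"])
E
```

```text
9.2333 [619.01211707 -98.92841897 166.04658583] [-0.0945443   0.59881751  0.19117493]
```

View pics/w6.png

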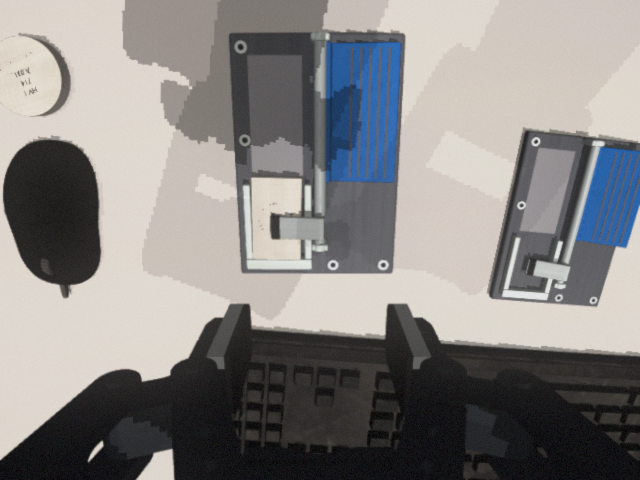

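The block now spans rows 177 to 260, right up to the end stop, with the jaw resting on it. I'll check this with numbers before handing in.

```bash
python3 - <<'E'
from h import *
np.set_printoptions(precision=1,suppress=True)
import pickle; st=pickle.load(open("st6.pkl","rb"))
f=lambda px,z:(cast("wrist",px,[z]*len(px),st)[:,:2]-O)@M
print("block rear",f([(251,178),(301,178)],20),"front",f([(256,260)],20),"stop face",f([(256,261)],18),"plate",f([(229,34),(242,273),(393,272)],10))
g=cv2.imread("pics/w6.png")[:,:,::-1].astype(int)
for x in (258,264): print([int(g[y,x].sum()/3) for y in range(170,184)],[int(g[y,x].sum()/3) for y in range(254,274)])
E
```

```text
block rear [[-29.8 -17.4]
 [-29.8  16.9]] front [[ 30.1 -16.5]] stop face [[ 31.6 -16.8]] plate [[-122.5  -29.5]
 [  44.3  -29.2]
 [  43.3   85.9]]
[105, 99, 98, 91, 83, 81, 91, 138, 205, 208, 209, 210, 209, 210] [208, 206, 207, 205, 193, 180, 201, 220, 219, 218, 214, 214, 214, 213, 192, 135, 102, 103, 112, 157]
[132, 98, 93, 93, 90, 81, 87, 132, 202, 215, 217, 216, 215, 212] [211, 212, 212, 209, 197, 182, 200, 220, 219, 218, 217, 215, 215, 216, 200, 152, 106, 94, 112, 156]
```

Block rear is at x = -29.8 and front at 30.1, so it is home.

```bash
python3 -c "
from cell import env
print(env.job_done())"
```

```text
the job is handed in; nothing more can be done
None
```

The block is loaded in the larger clip stage, pushed home against the end stop with the jaw down on it, and the job is handed in at about 9.3 s. One fingertip held the thumb bar near its limit while the other pushed the block about 42 mm. I then backed off along x, let the bar up and moved the arm clear.

- **Block home:** near the end, the tool stopped advancing and the push force rose from 8 N to 20 N. The last wrist picture puts the block's rear at stage x = -29.8 and its front at 30.1, against nominal -30 and 30. It reads y = -17.4 to 16.9, between the rails.
- **Jaw:** the picture shows the jaw lying on the block. I judged this by eye, because the clip angle is not reported.
- **Clear of everything:** the tool ended about 166 mm above the table. The wrist force was back to its noise level, under 1 N. I saw no contact with the other things on the table, but did not check their positions afterwards.

**Disagreements:** the plate corners came out 1 to 3 mm off their nominal positions, about what the 2 mm calibration allows. The tool also lagged several mm behind its command while pushing, so I used the measured pose and the force rather than the commanded position.

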